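# Find the high spot of a bent shaft with a dial indicator

### The arm

A 6-joint arm with a two-finger parallel gripper is mounted at the origin on the work surface; the furniture and walls round the work are solid. World frame = base frame: x ahead of the robot, y to its left, z up, the work surface at z = 0. Lengths are in m, angles in rad, forces in N, time in s.
With the tool pointing down it reaches from about 0.35 to 0.975 m from the base axis. Payload 4.9 kg.
Tool frame: the origin (TCP) lies on the centre line of the jaws, within the pads' length; the fingertips stand 14 mm ahead of it and the grasp point (between the pads) lies 5 mm behind it; x points along the fingers, z is the direction in which the jaws open and shut, and the axes are right-handed (so a half turn about x gives the same grasp; the last joint's range is limited). The gripper opens to 85 mm and grips with 20 to 120 N. Pads are 22 mm wide; open, the fingers measure 114 mm over their backs; the gripper's body (76 mm by 85 mm) begins 54 mm behind the grasp point. The pads swing forward as they close: fully open they stand 13 mm farther back than shut.
Start: joints at [-1.4, 0.053, 1.613, -0, 1.476, -0.119], TCP at [0.179, -0.599, 0.245] pointing down, gripper open.
Joint ranges: [-3.01, 3.01], [-1.01, 2.22], [0.06, 2.58], [-1.02, 4.17], [0.09, 2.62], [-3.14, 3.14]. Speed limits (rad/s): [2.57, 2.57, 3.14, 3.14, 3.14, 3.14].

### API

Orientations are given as a rotation vector (axis times angle).
In Python, from station import ctrl gives the robot as it stands.
- The arm moves only by the tool move_arm, never from a script. Its argument "increments" is a list that holds one entry, the list of rows, each a list of 4 numbers: the shift along the tool's x, y, z in units of 25 cm (1.0 is 25 cm), then the turn about the tool's x in units of 90 degrees (1.0 is 90 degrees). A call has 1 to 20 rows; each row shifts and turns the commanded pose from where the row before left it, along the tool's axes as they then stand; what a row does not reach is not made up. A row lasts 1/12 s, in which the tool goes at most 41.7 mm and 7.16 degrees, less where a joint would pass 70% of its speed; a pose out of reach is approached as far as the arm can. A call with a number of a shift or a turn outside -1 to 1 is refused whole. A call with a gripper value outside its range is refused whole. "gripper" is the closure, from 0 (fully open) to 1 (shut), set as the call begins (left out, the last holds). The fingers move at their own pace and stop on an object; "squeeze" is the grip in N (left out, the last holds). Time passes only in rows, so rows that do not move let the fingers close. It gives the time, the measured TCP pose, the force and the opening at its end, in the units of the state.
- ctrl.get_obs(): the state, without advancing time (a new reading comes with each control period).
- ctrl.get_image(name): name is "scene" or "top" or "wrist"; returns a dict with "pixels" (384x512x3 uint8, red, green, blue), "depth" (384x512 float32, m along the optical axis (not along the pixel's ray), 0 where there is no reading), "K" (3x3 intrinsics, pixels), "extrinsics" (4x4, takes a point from camera to world coordinates); the wrist camera has in their place "tool_from_camera" (4x4, takes a point from camera to tool coordinates, whose origin is the TCP and whose axes are the tool frame's). Camera axes: x right, y up, looking along -z (the intrinsics and any distortion apply to the point x, -y, -z); pixel columns grow to the right and rows downward; lengths in m; the calibration is good to about 2 mm. A picture is of the moment at which its call begins: read the wrist's pose just before it.
- ctrl.finish_job(): hands the job in, once; it reports no verdict.
Trained networks look in the newest picture that a camera, given by its name, has taken for a name from the list of things; names that differ only in an ending like _2 or _b are one class to them, and where a whole thing is asked for, a point or a joint stands for the part that bears it (a point fixed in the world has none). Each returns a list of dicts, best first, with "score" (0 to 1); they miss things now and then, are a little off and sometimes report something else, mostly with a low value. They report only what shows in the picture. A call takes as long as a camera call.
- ctrl.trace(camera, target): "region" (384x512 bool, what is visible of it) and "pixel" ([row, column] in pixels, amid what is visible of it).
The state is a dict: "t": time; "q": joint angles; "dq": joint speeds; "effort": joint torques, N m; "tool_pos": TCP position; "tool_rot": TCP orientation; "contact_force": force on the tool from outside, world axes, zero at the start; "wrist_torque": the same for the moment, N m; "opening": finger opening in m.
Only numpy, scipy, OpenCV 4.12 (cv2) and the standard library are available. Lean on these libraries where they do the work, as an engineer would, in place of code of your own. Each camera call takes 0.05 s, during which the arm holds its last target. There are 200 camera calls.

### The job

This bent shaft goes to the straightening press next. Lower the dial indicator by its knurled knob onto the thick middle of the shaft until the needle stands about half-way round the scale, never ramming the plunger to the end of its travel; then turn the shaft gently in its V-blocks by the coupling pins and leave it with the high spot under the plunger, where the dial reads highest, still lying down in both V-blocks. Leave the small things round the stand alone.

Things in the scene. Friction and masses are not known exactly. Their poses are not given: they have to be found in the camera images.
- rig: fixed runout stand: grey plate 104 x 210 mm, 22 mm thick, two steel V-blocks 120 mm apart that carry the shaft, a round column (top 205 mm above the bench) beyond the far block. Origin on the bench right below the plunger; z up, +y along the shaft from the coupling end towards the column, x across the shaft. The shaft's axis is 88 mm above the bench
- grip_knob (a point): middle of the upright knurled steel knob on the indicator's arm: 22 mm diameter, 30 mm tall, its underside 12 mm above the arm; this point is 27 mm above the dial's face and 56 mm from the dial's middle towards the column. Gripped from above, it slides the indicator up and down the column
- indicator (a joint): slide of the whole indicator on its column, m: 0 fully up, 0.044 fully down. Friction holds it where it is left: about 4 N pushes it down (plus up to 2.3 N of plunger spring), about 10 N pulls it up. At the start the plunger hangs 12 to 28 mm above the shaft
- dial (a point): middle of the white dial face (56 mm across, facing up); the scale runs clockwise seen from above, its zero towards the coupling, half-way (5 mm) towards the column
- needle (a joint): black needle of the dial, rad, clockwise positive: 0 with the plunger free (fully out), one whole turn (6.28) when it is pushed in by its full travel of 10 mm, in proportion, so 3.14 is half-way (5 mm). Past 10 mm the plunger is rammed solid
- plunger: the indicator's sprung plunger, straight down below the dial, with a 6 mm ball point; origin at its lowest point, 52 mm below the dial's face when free. Spring 1 N (free) to 2.3 N (fully in). It bears on the top line of the shaft's thick middle
- shaft: loose steel shaft, about 0.9 kg, lying in the V-blocks by two 26 mm journals; origin on its axis below the plunger, y along the axis away from the coupling. Turns with 1 to 3 N at a pin and stays as it is left; pulled up or pushed hard sideways it climbs out of the V-blocks, and pressed down hard (over 15 N) its journals get marked
- shaft_middle (a point): middle of the shaft's plain thick part, on the axis of the journals: 38 mm diameter, 84 mm long, bent 2 mm off that axis to a side that differs each time and that no pose here tells (at the start at least 45 degrees from the top). In one whole turn of the shaft the dial rises and falls once, by 4 mm in all, as a sine
- coupling_face (a point): middle of the outer face of the dark coupling flange (96 mm diameter, 18 mm thick) tight on the shaft's near end, 102 mm from the plunger; y along the axis towards the column, z through one pin. Four steel pins, 12 mm diameter, stand 40 mm out of it (in -y) on a circle of 36 mm radius, 90 degrees apart. A pin near the top can be pushed along the stand's x by fingertips beside it
- marker: paint marker, 123 mm long, lying right of the stand; leave alone
- dowel_pin: steel dowel pin, 21 mm diameter, 42 mm tall, standing right of the stand, beside the pot; leave alone
- grease_pot: round pot with a green lid, 63 mm diameter, 54 mm tall, right of the stand, between it and the tall upright red-wrapped spindle of the room (152 mm diameter, 0.82 m high, its axis about 0.33 m ahead of the robot and 0.06 m to the left), which the arm must keep clear of; leave alone

How it is judged:
By the outcome, as a careful person would: the job done as asked, in the order asked, and still so for the second after the job is handed in, with the robot touching nothing.
It also fails if it takes over 72 s, if anything falls off the work surface, if the arm or the gripper's body presses on something with over 40 N, if the wrist force passes 120 N, or if a joint passes its speed limit or range.

## Working session

There is one attempt and no reset: what is moved stays moved. The work goes in short steps, Python scripts to look and compute and a tool call to move; the robot and the scene stay as the last step left them, time stands still between calls to the robot, and variables do not carry over. Pictures are saved under pics/ and viewed, about 8 in all and at most 12, crops included, and the job is handed in when it is done.

Besides the shell and the picture viewer there is one more tool, called by a JSON object that holds its "fn" and its "kwargs". move_arm: Moves the arm, as the interface text tells. Shifts and turns lie within -1 to 1; 1 stands for 25 cm of shift or 90 degrees of turn. Its arguments: {"type":"object","properties":{"increments":{"type":"array","items":{"type":"array","items":{"type":"array","items":{"type":"number","minimum":-1,"maximum":1}}}},"gripper":{"type":"number"},"squeeze":{"type":"number"}},"required":["increments"]}

```bash
ls; mkdir -p pics; cat > h.py <<'E'
import numpy as np, cv2
from scipy.spatial.transform import Rotation as R
from station import ctrl
def T_tool(o):
    T=np.eye(4);T[:3,:3]=R.from_rotvec(o["tool_rot"]).as_matrix();T[:3,3]=o["tool_pos"];return T
def img(n):
    o=ctrl.get_obs(); im=ctrl.get_image(n)
    im["E"]=im["extrinsics"] if "extrinsics" in im else T_tool(o)@im["tool_from_camera"]
    return im
def pts(im):
    d=im["depth"];K=im["K"];v,u=np.mgrid[:d.shape[0],:d.shape[1]]
    P=np.stack([(u-K[0,2])/K[0,0]*d,-(v-K[1,2])/K[1,1]*d,-d],-1)
    return P@im["E"][:3,:3].T+im["E"][:3,3]
def proj(im,p):
    c=np.linalg.inv(im["E"])@np.r_[p,1];K=im["K"]
    return [K[0,0]*c[0]/-c[2]+K[0,2],K[1,1]*c[1]/c[2]+K[1,2]]
def save(im,n,crop=None,s=1):
    p=im["pixels"][:,:,::-1]
    if crop: r0,r1,c0,c1=crop;p=p[r0:r1,c0:c1]
    cv2.imwrite("pics/"+n,cv2.resize(p,None,fx=s,fy=s,interpolation=cv2.INTER_CUBIC))
E
python3 - <<'E'
from h import *
o=ctrl.get_obs();print({k:np.round(v,3) for k,v in o.items()}); print(np.round(T_tool(o),3))
ims=[]
for n in("scene","top","wrist"):
    im=img(n);P=pts(im);ims.append(im["pixels"]);print(n,np.round(im["E"],2).tolist(),im["K"][0,0],[k for k in im])
    for t in("grip_knob","dial","shaft","coupling_face","rig","grease_pot","dowel_pin","marker"):
        for r in ctrl.trace(n,t)[:1]:
            m=r["region"]&(im["depth"]>0);q=P[m]
            px=np.round(r["pixel"]).astype(int)
            print(t,round(r["score"],2),px,m.sum(),np.round(P[px[0],px[1]],3),np.round(np.median(q,0),3) if len(q) else None)
cv2.imwrite("pics/a.png",cv2.resize(np.vstack([np.hstack(ims[:2]),np.hstack([ims[2],ims[2]*0])])[:,:,::-1],(800,600)))
E
```

```text
pics
{'t': np.float64(0.0), 'q': array([-1.4  ,  0.053,  1.614,  0.   ,  1.476, -0.119]), 'dq': array([ 0.001,  0.001, -0.002,  0.   , -0.001, -0.   ]), 'effort': array([-0.0000e+00, -3.9368e+01, -3.7018e+01, -0.0000e+00,  7.0000e-03,
       -0.0000e+00]), 'tool_pos': array([ 0.179, -0.598,  0.244]), 'tool_rot': array([ 0.995,  1.334, -0.992]), 'contact_force': array([ 0.457, -0.098, -0.255]), 'wrist_torque': array([ 0.085,  0.02 , -0.018]), 'opening': np.float64(0.085)}
[[-0.     0.958  0.286  0.179]
 [ 0.002  0.286 -0.958 -0.598]
 [-1.     0.    -0.002  0.244]
 [ 0.     0.     0.     1.   ]]
scene [[0.97, -0.12, 0.2, 0.58], [0.24, 0.55, -0.8, -0.37], [-0.01, 0.82, 0.57, 0.62], [0.0, 0.0, 0.0, 1.0]] 423.0597121857726 ['pixels', 'depth', 'K', 'extrinsics', 'E']
grip_knob 0.79 [149 298] 1163 [0.458 0.412 0.18 ] [0.456 0.413 0.184]
dial 0.56 [148 298] 1292 [0.458 0.413 0.182] [0.455 0.415 0.183]
shaft 0.83 [194 247] 1986 [0.373 0.304 0.124] [0.377 0.335 0.096]
coupling_face 0.78 [199 238] 1015 [0.352 0.309 0.105] [0.352 0.303 0.097]
rig 0.98 [203 298] 4475 [0.463 0.408 0.041] [0.457 0.
[... 403 characters left out ...]
78 200] 1088 [0.445 0.413 0.18 ] [0.442 0.41  0.185]
dial 0.85 [179 200] 1002 [0.442 0.413 0.183] [0.439 0.408 0.184]
shaft 0.69 [219 236] 916 [0.359 0.336 0.105] [0.358 0.334 0.103]
coupling_face 0.9 [228 245] 638 [0.338 0.314 0.129] [0.34  0.319 0.121]
rig 0.87 [184 208] 3114 [0.431 0.395 0.185] [0.442 0.408 0.026]
grease_pot 0.94 [179 304] 525 [0.465 0.168 0.055] [0.463 0.161 0.052]
dowel_pin 0.54 [180 306] 485 [0.463 0.162 0.052] [0.461 0.162 0.052]
marker 0.65 [164 281] 73 [0.51  0.224 0.015] [0.517 0.221 0.01 ]
wrist [[0.29, 0.91, 0.31, 0.26], [-0.96, 0.27, 0.09, -0.58], [-0.0, -0.32, 0.95, 0.37], [0.0, 0.0, 0.0, 1.0]] 315.5750682871177 ['pixels', 'depth', 'K', 'tool_from_camera', 'E']
```

View pics/a.png

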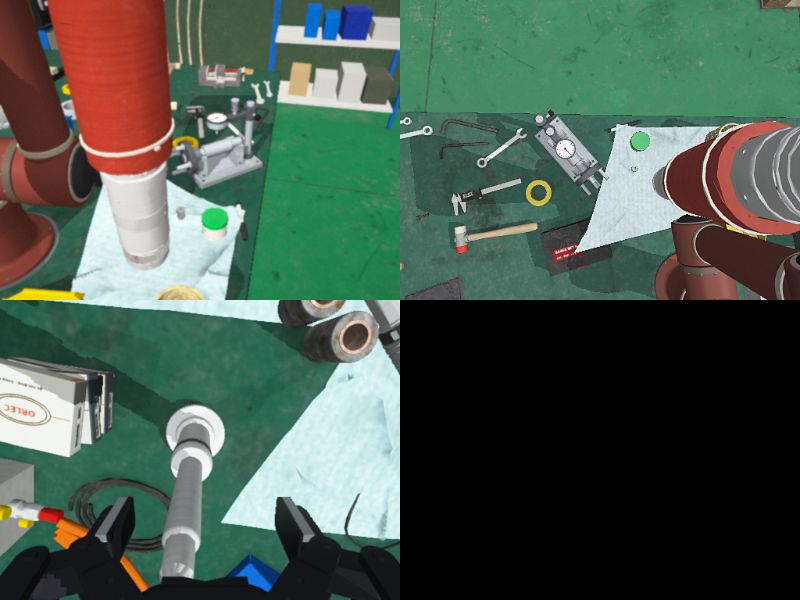

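The overview shows the rig with its dial at top-camera pixel (row 190, col 211), the coupling pointing back toward the robot, and the red spindle between the arm and the rig. I'll look closer.

```bash
python3 - <<'E'
from h import *
im=img("top");s=img("scene")
a=cv2.resize(im["pixels"][130:250,160:280],(400,400),interpolation=cv2.INTER_CUBIC)
b=cv2.resize(s["pixels"][110:250,210:350],(400,400),interpolation=cv2.INTER_CUBIC)
cv2.imwrite("pics/b.png",np.hstack([a,b])[:,:,::-1])
np.savez("init.npz",tP=pts(im),tp=im["pixels"],tE=im["E"],tK=im["K"],sP=pts(s),sp=s["pixels"],sE=s["E"],sK=s["K"])
for n,i in(("top",im),("scene",s)):
    P=pts(i)
    m=(P[...,2]>.165)&(P[...,2]<.26)&(abs(P[...,0]-.45)<.15)&(abs(P[...,1]-.42)<.15)
    hs=np.histogram(P[m][:,2],bins=np.arange(.165,.26,.005));print(n,hs[0],np.round(hs[1][:-1],3))
    # plate top
    m=(abs(P[...,2]-.022)<.004)&(abs(P[...,0]-.45)<.17)&(abs(P[...,1]-.42)<.17)
    r=cv2.minAreaRect(P[m][:,:2].astype(np.float32));print(r)
    # white face
    hsv=cv2.cvtColor(i["pixels"],cv2.COLOR_RGB2HSV)
    w=(hsv[...,1]<40)&(hsv[...,2]>190)&(P[...,2]>.14)&(P[...,2]<.22)&(abs(P[...,0]-.45)<.08)&(abs(P[...,1]-.42)<.1)
    n_,l,st,c=cv2.connectedComponentsWithStats(w.astype(np.uint8));k=1+np.argmax(st[1:,4])
    q=P[l==k];print("white",st[k],c[k],np.round(q.mean(0),3),np.round(np.ptp(q,0),3),np.round(np.median(q,0),4))
P=pts(s) 
# spindle extents from top cam
E
```

```text
top [ 10  14  65 475 224  68  90  63  20  11   4  47  46   0   0   0   0   0] [0.165 0.17  0.175 0.18  0.185 0.19  0.195 0.2   0.205 0.21  0.215 0.22
 0.225 0.23  0.235 0.24  0.245 0.25 ]
((0.41480863094329834, 0.3932873010635376), (0.2647797763347626, 0.28052234649658203), 0.7364907264709473)
white [200 179  23  23 391] [210.95396419 189.99744246] [0.418 0.388 0.184] [0.049 0.049 0.007] [0.4184 0.3884 0.184 ]
scene [ 88 144 160 317 260  49  77  60  38  22  27  27  36   0   0   0   0   0] [0.165 0.17  0.175 0.18  0.185 0.19  0.195 0.2   0.205 0.21  0.215 0.22
 0.225 0.23  0.235 0.24  0.245 0.25 ]
((0.42042988538742065, 0.39812469482421875), (0.2633560597896576, 0.28164467215538025), 4.034008502960205)
white [266 145  24  12 208] [277.36057692 150.26923077] [0.418 0.389 0.185] [0.049 0.054 0.006] [0.418  0.3887 0.1851]
```

View pics/b.png

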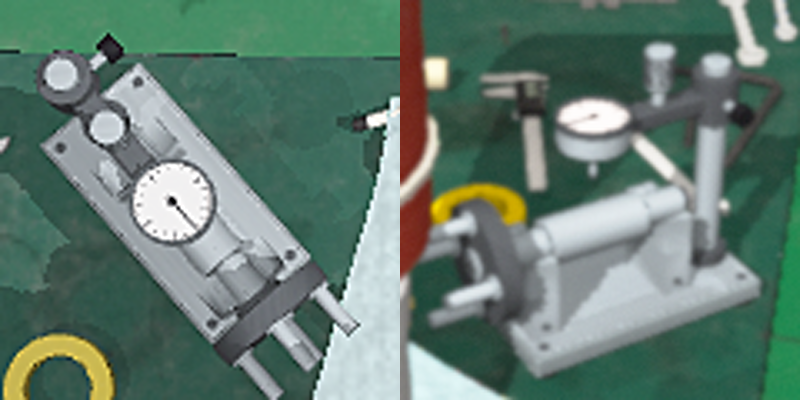

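{"fn": "move_arm", "kwargs": {"increments": [[[-0.16,0,0,0.06],[-0.16,0,0,0.06],[-0.16,0,0,0.06],[-0.16,0,0,0.06],[-0.16,0,0,0.06],[-0.16,0,0,0.06],[-0.16,0,0,0.06],[-0.16,0,0,0]]], "gripper": 0.5}}

```text
t: 2.12
tool_pos: [0.1785, -0.5985, 0.5675]
tool_rot: [1.478, 1.009, -1.479]
contact_force: [-0.2, -0.7, -0.4]
opening: 0.0427
```

```bash
python3 - <<'E'
from h import *
o=ctrl.get_obs();print(o["t"],o["q"].round(4),np.r_[o["tool_pos"]].round(4),o["opening"]);print(T_tool(o).round(3))
d=np.load("init.npz")
# knob/column tops
for k in "ts":
    P=d[k+"P"]; 
    for lo,hi,nm in((.218,.235,"knobtop"),(.197,.216,"coltop")):
        m=(P[...,2]>lo)&(P[...,2]<hi)&(abs(P[...,0]-.48)<.06)&(abs(P[...,1]-.45)<.07)
        n_,l,st,c=cv2.connectedComponentsWithStats(m.astype(np.uint8))
        for i in range(1,n_):
            if st[i,4]>15:
                q=P[l==i];print(k,nm,st[i,4],c[i].round(1),np.median(q,0).round(4),((q.max(0)+q.min(0))/2).round(4))
    # shaft thick middle & coupling: points z in .09-.11 between
    m=(P[...,2]>.098)&(P[...,2]<.112)&(abs(P[...,0]-.38)<.1)&(abs(P[...,1]-.35)<.1)
    q=P[m]; print(k,"shafttop",len(q), q.mean(0).round(3))
    mu=q[:,:2].mean(0);u=np.linalg.svd(q[:,:2]-mu)[2][0] if len(q)<4000 else 0;print(u)
    # spindle points
    m=(P[...,2]>.1)&(np.hypot(P[...,0]-.33,P[...,1]-.06)<.11);q=P[m]
    A=np.c_[2*q[:,:2],np.ones(len(q))];x=np.linalg.lstsq(A,(q[:,:2]**2).sum(1),rcond=None)[0];print("spindle",len(q),x[:2].round(3),np.sqrt(x[2]+x[0]**2+x[1]**2),q[:,2].max())
E
```

```text
2.1167 [-1.4     0.0617  1.0755 -0.      2.0039  0.5439] [ 0.1785 -0.5985  0.5675] 0.042664610676793474
[[ 0.     0.931 -0.364  0.179]
 [-0.001 -0.364 -0.931 -0.598]
 [-1.     0.     0.     0.567]
 [ 0.     0.     0.     1.   ]]
t knobtop 95 [192.  168.1] [0.4593 0.4241 0.2249] [0.4596 0.4244 0.2234]
t coltop 100 [178.  152.2] [0.4975 0.4592 0.2035] [0.4978 0.4594 0.2019]
t coltop 18 [196.3 172. ] [0.4529 0.4173 0.2098] [0.4567 0.4192 0.2057]
t shafttop 247 [0.376 0.35  0.103]
[-0.69876923 -0.71534716]
spindle 23593 [0.32  0.049] 0.07925737773734368 0.7402247270697799
s knobtop 73 [300.8 129.1] [0.4612 0.4186 0.2249] [0.4611 0.422  0.2229]
s coltop 71 [320.4 132.6] [0.499  0.4533 0.2038] [0.4972 0.4569 0.2018]
s coltop 84 [300.9 137.3] [0.4633 0.4149 0.2068] [0.4621 0.4179 0.2065]
s shafttop 529 [0.406 0.362 0.103]
[-0.63824767 -0.76983109]
spindle 40531 [0.318 0.074] 0.08844170310558132 0.5471327766821655
```

{"fn": "move_arm", "kwargs": {"increments": [[[-0.15,0,0,-0.077],[-0.15,0,0,-0.077],[-0.15,0,0,-0.077],[-0.15,0,0,-0.077],[-0.15,0,0,-0.077],[-0.15,0,0,-0.077],[-0.1,0,0,-0.077],[-0.1,0,0,-0.077],[-0.1,0,0,-0.077],[0,0,0,0]]]}}

```text
t: 2.95
tool_pos: [0.1685, -0.5662, 0.8273]
tool_rot: [0.711, 1.459, -0.692]
contact_force: [-0.2, 0.1, 1.3]
opening: 0.0428
```

```bash
python3 - <<'E'
from h import *
o=ctrl.get_obs();print(o["t"],o["q"].round(4),np.r_[o["tool_pos"]].round(4));print(T_tool(o).round(3))
w=img("wrist");s=img("scene")
cv2.imwrite("pics/c.png",cv2.resize(np.hstack([w["pixels"],s["pixels"]])[:,:,::-1],(800,300)))
E
```

```text
2.95 [-1.4088  0.4789  0.055   0.0061  2.6199 -0.5048] [ 0.1685 -0.5662  0.8273]
[[ 0.001  0.783  0.623  0.169]
 [ 0.013  0.623 -0.782 -0.566]
 [-1.     0.009 -0.009  0.827]
 [ 0.     0.     0.     1.   ]]
```

View pics/c.png

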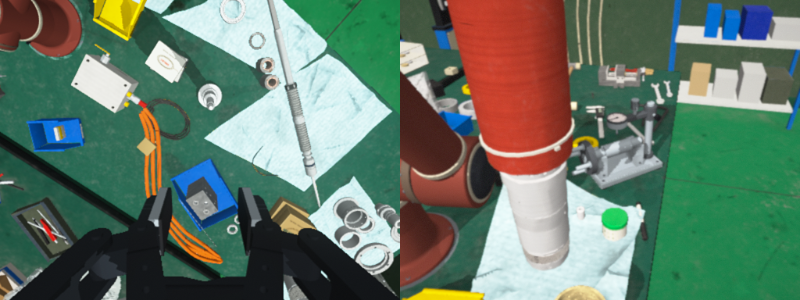

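```bash
cat > kin.py <<'E'
from h import *
S=np.array([[.053,1.6135,.6200,.244],[.0617,1.0755,.6200,.5675],[.4789,.055,.5859,.8273]])
A=[];b=[]
for q2,q3,r,z in S:
    s=q2+q3
    A+=[[1,0,np.sin(q2),np.sin(s),np.cos(s)],[0,1,np.cos(q2),np.cos(s),-np.sin(s)]];b+=[r,z]
X,res,_,sv=np.linalg.lstsq(np.array(A),np.array(b),rcond=None)
def fk(q2,q3):
    s=q2+q3;a,c,L1,L2,e=X
    return np.array([a+L1*np.sin(q2)+L2*np.sin(s)+e*np.cos(s),c+L1*np.cos(q2)+L2*np.cos(s)-e*np.sin(s)])
from scipy.optimize import fsolve
def ik(r,z,g=(0,.8)):
    rp=np.sqrt(r*r-.0748**2);return fsolve(lambda x:fk(*x)-[rp,z],g)
def rows(P0,T,wps):
    """wps: list of world xyz,; straight moves split <=40mm"""
    out=[];p=np.array(P0,float)
    for w in wps:
        d=np.array(w)-p;n=max(1,int(np.ceil(np.linalg.norm(d)/.0405)))
        t=np.round(T[:3,:3].T@d/n/.25,3);out+=[t.tolist()+[0]]*n;p=p+T[:3,:3]@t*.25*n
    return out,p
E
python3 - <<'E'
from kin import *
print(X.round(4),res,sv.round(3))
for r in(.36,.38,.4,.42,.45,.5):
  for z in (.85,.87,.89,.91):
    q=ik(r,z);print(r,z,q.round(3),"q5",round(np.pi-q.sum(),3),end=" | ")
  print()
for r,z in((.61,.35),(.61,.21),(.45,.12),(.45,.3)): q=ik(r,z,(.0,1.6));print(r,z,q,np.pi-q.sum())
E
```

```text
[ 1.000e-04 -2.050e-02  4.189e-01  6.099e-01  9.580e-02] [6.20487407e-07] [2.892 2.385 0.793 0.559 0.093]
0.36 0.85 [-0.153  0.736] q5 2.559 | 0.36 0.87 [-0.105  0.645] q5 2.602 | 0.36 0.89 [-0.05   0.542] q5 2.649 | 0.36 0.91 [0.015 0.423] q5 2.703 | 
0.38 0.85 [-0.11   0.698] q5 2.553 | 0.38 0.87 [-0.06   0.604] q5 2.598 | 0.38 0.89 [-0.003  0.497] q5 2.648 | 0.38 0.91 [0.067 0.368] q5 2.706 | 
0.4 0.85 [-0.065  0.658] q5 2.549 | 0.4 0.87 [-0.013  0.559] q5 2.596 | 0.4 0.89 [0.048 0.445] q5 2.649 | 0.4 0.91 [0.125 0.304] q5 2.713 | 
0.42 0.85 [-0.019  0.613] q5 2.547 | 0.42 0.87 [0.036 0.509] q5 2.596 | 0.42 0.89 [0.102 0.387] q5 2.653 | 0.42 0.91 [0.189 0.227] q5 2.725 | 
0.45 0.85 [0.056 0.537] q5 2.548 | 0.45 0.87 [0.116 0.423] q5 2.603 | 0.45 0.89 [0.194 0.279] q5 2.669 | 0.45 0.91 [0.32  0.054] q5 2.768 | 
0.5 0.85 [0.197 0.378] q5 2.566 | 0.5 0.87 [0.281 0.223] q5 2.638 | 0.5 0.89 [ 0.467 -0.105] q5 2.78 | 0.5 0.91 [ 0.488 -0.156] q5 2.809 | 
0.61 0.35 [-0.02434784  1.51771857] 1.6482219238948648
0.61 0.21 [0.04119926 1.68340164] 1.416991755982628
0.45 0.12 [-0.27874441  2.13252714] 1.2878099232179516
0.45 0.3 [-0.41944427  1.93527125] 1.6257656716424573kin.py:13: RuntimeWarning: The iteration is not making good progress, as measured by the 
 improvement from the last ten iterations.
  rp=np.sqrt(r*r-.0748**2);return fsolve(lambda x:fk(*x)-[rp,z],g)
```

```bash
python3 - <<'E'
from kin import *
o=ctrl.get_obs();T=T_tool(o)
T[:3,0]=[0,0,-1]
y=np.r_[T[:2,1],0];y/=np.linalg.norm(y);T[:3,1]=y;T[:3,2]=np.cross(T[:3,0],y)
w=[(.117,-.3825,.862),(.117,-.3825,.866)]
for a in np.arange(-67.5,46,5.6): w.append((.4*np.cos(np.radians(a)),.4*np.sin(np.radians(a)),.866))
r,p=rows(o["tool_pos"],T,w)
print(len(r));print(r[:13]);print(r[13:]);print(p,T.round(3))
print(np.degrees(np.arctan2(T[1,2],T[0,2])))
E
```

```text
27
[[-0.027, 0.058, -0.141, 0], [-0.027, 0.058, -0.141, 0], [-0.027, 0.058, -0.141, 0], [-0.027, 0.058, -0.141, 0], [-0.027, 0.058, -0.141, 0], [-0.018, 0.002, 0.0, 0], [-0.0, 0.145, 0.049, 0], [-0.0, 0.153, 0.035, 0], [-0.0, 0.155, 0.02, 0], [-0.0, 0.156, 0.005, 0], [-0.0, 0.156, -0.011, 0], [-0.0, 0.154, -0.025, 0], [-0.0, 0.151, -0.041, 0]]
[[-0.0, 0.146, -0.055, 0], [-0.0, 0.14, -0.069, 0], [-0.0, 0.133, -0.083, 0], [-0.0, 0.124, -0.095, 0], [-0.0, 0.115, -0.107, 0], [-0.0, 0.103, -0.117, 0], [-0.0, 0.091, -0.127, 0], [-0.0, 0.079, -0.135, 0], [-0.0, 0.065, -0.142, 0], [-0.0, 0.05, -0.148, 0], [-0.0, 0.036, -0.152, 0], [-0.0, 0.021, -0.155, 0], [-0.0, 0.006, -0.156, 0], [-0.0, -0.009, -0.156, 0]]
[0.28541658 0.28031854 0.86587827] [[ 0.     0.785  0.619  0.169]
 [ 0.     0.619 -0.785 -0.566]
 [-1.     0.     0.     0.828]
 [ 0.     0.     0.     1.   ]]
-51.76187018207352
```

{"fn": "move_arm", "kwargs": {"increments": [[[-0.027,0.058,-0.141,0],[-0.027,0.058,-0.141,0],[-0.027,0.058,-0.141,0],[-0.027,0.058,-0.141,0],[-0.027,0.058,-0.141,0],[-0.018,0.002,0,0],[0,0.145,0.049,0],[0,0.153,0.035,0],[0,0.155,0.02,0],[0,0.156,0.005,0],[0,0,0,0],[0,0,0,0]]]}}

```text
t: 4.05
tool_pos: [0.2544, -0.3113, 0.869]
tool_rot: [0.71, 1.458, -0.692]
contact_force: [0.4, 0.1, -0.6]
opening: 0.0428
```

```bash
python3 - <<'E'
from kin import *
o=ctrl.get_obs();print(o["q"].round(3),o["tool_pos"].round(4),np.hypot(*o["tool_pos"][:2]))
im=img("top");P=pts(im);np.save("P1.npy",P)
m=(P[...,2]>.62)&(P[...,2]<.9);q=P[m];print(m.sum())
m2=(np.hypot(P[...,0]-.33,P[...,1]-.06)<.12)&(P[...,2]>.1);print(np.percentile(P[m2][:,2],[50,95,99,100]))
# spindle: circle fit high up
for lo in(.5,.6,.7):
    k=m2&(P[...,2]>lo)&(P[...,2]<lo+.1);q=P[k]
    if len(q)>100:
        A=np.c_[2*q[:,:2],np.ones(len(q))];x=np.linalg.lstsq(A,(q[:,:2]**2).sum(1),rcond=None)[0];print(lo,len(q),x[:2],np.sqrt(x[2]+x[0]**2+x[1]**2))
save(im,"d.png",s=1.5)
E
```

```text
[-1.076 -0.007  0.557  0.013  2.601 -0.167] [ 0.2544 -0.3113  0.869 ] 0.40203726370055787
14089
[0.62031668 0.72284608 0.73317268 0.74044399]
0.5 3397 [0.33473787 0.06646758] 0.07405114661721103
0.6 12147 [0.31341526 0.06598265] 0.06701722996854874
0.7 3693 [0.30811184 0.02510089] 0.09208501050317536
```

View pics/d.png

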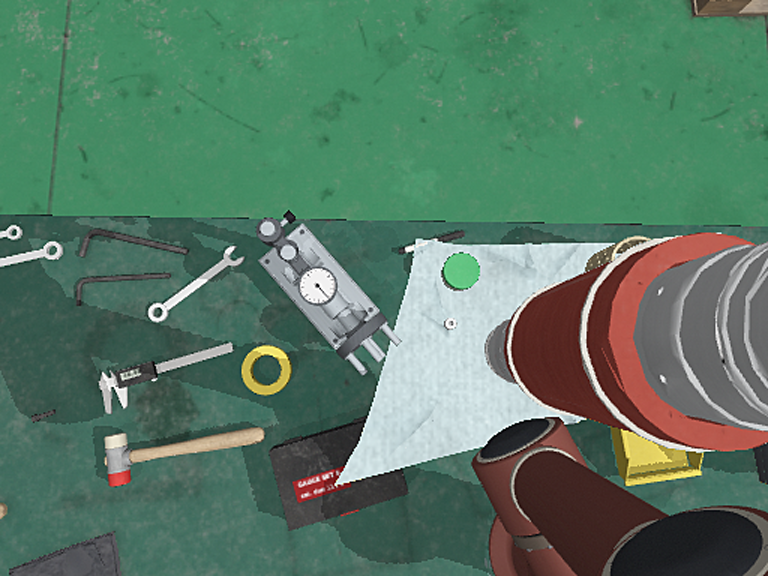

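{"fn": "move_arm", "kwargs": {"increments": [[[0,0.156,-0.011,0],[0,0.154,-0.025,0],[0,0.151,-0.041,0],[0,0.146,-0.055,0],[0,0.14,-0.069,0],[0,0.133,-0.083,0],[0,0.124,-0.095,0],[0,0.115,-0.107,0],[0,0.103,-0.117,0],[0,0.091,-0.127,0],[0,0.079,-0.135,0],[0,0.065,-0.142,0],[0,0.05,-0.148,0],[0,0.036,-0.152,0],[0,0.021,-0.155,0],[0,0.006,-0.156,0],[0,-0.009,-0.156,0],[0,0,0,0]]]}}

```text
t: 5.6
tool_pos: [0.2806, 0.2789, 0.8764]
tool_rot: [0.71, 1.46, -0.688]
contact_force: [-1.3, -0.2, 0.5]
opening: 0.0428
```

```bash
python3 - <<'E'
from kin import *
o=ctrl.get_obs();print(o["q"].round(3),o["tool_pos"].round(4),o["contact_force"])
T=T_tool(o);T[:3,0]=[0,0,-1]
y=np.r_[T[:2,1],0];y/=np.linalg.norm(y);T[:3,1]=y;T[:3,2]=np.cross(T[:3,0],y)
print(np.degrees(np.arctan2(T[1,2],T[0,2])))
r,p=rows(o["tool_pos"],T,[(.40,.37,.60),(.40,.37,.40)]);print(r,p)
E
```

```text
[ 0.586 -0.013  0.544  0.021  2.602  1.499] [0.2806 0.2789 0.8764] [-1.27760652 -0.21420373  0.49739858]
-51.27351562816809
[[0.138, 0.075, 0.002, 0], [0.138, 0.075, 0.002, 0], [0.138, 0.075, 0.002, 0], [0.138, 0.075, 0.002, 0], [0.138, 0.075, 0.002, 0], [0.138, 0.075, 0.002, 0], [0.138, 0.075, 0.002, 0], [0.138, 0.075, 0.002, 0], [0.16, 0.0, -0.0, 0], [0.16, 0.0, -0.0, 0], [0.16, 0.0, -0.0, 0], [0.16, 0.0, -0.0, 0], [0.16, 0.0, -0.0, 0]] [0.40013974 0.3696422  0.40037421]
```

{"fn": "move_arm", "kwargs": {"increments": [[[0.138,0.075,0.002,0],[0.138,0.075,0.002,0],[0.138,0.075,0.002,0],[0.138,0.075,0.002,0],[0.138,0.075,0.002,0],[0.138,0.075,0.002,0],[0.138,0.075,0.002,0],[0.138,0.075,0.002,0],[0.16,0,0,-0.028],[0.16,0,0,0],[0.16,0,0,0],[0.16,0,0,0],[0.1,0,0,0],[0,0,0,0]]]}}

```text
t: 6.77
tool_pos: [0.4039, 0.3698, 0.4073]
tool_rot: [0.674, 1.476, -0.673]
contact_force: [-0.4, 0.2, -0.3]
opening: 0.0427
```

```bash
python3 - <<'E'
from kin import *
o=ctrl.get_obs();print(o["q"].round(3),o["tool_pos"].round(4),o["contact_force"].round(1));print(T_tool(o).round(3))
w=img("wrist");P=pts(w);np.savez("w1.npz",P=P,p=w["pixels"])
for t in("grip_knob","dial","coupling_face","shaft"):
    for r in ctrl.trace("wrist",t)[:1]:
        m=r["region"]&(w["depth"]>0);q=P[m];print(t,r["score"],r["pixel"],m.sum(),np.median(q,0).round(4))
for lo,hi,nm in((.218,.235,"knobtop"),(.199,.216,"coltop")):
    m=(P[...,2]>lo)&(P[...,2]<hi)&(abs(P[...,0]-.48)<.06)&(abs(P[...,1]-.45)<.07)
    n_,l,st,c=cv2.connectedComponentsWithStats(m.astype(np.uint8))
    for i in range(1,n_):
        if st[i,4]>60: q=P[l==i];print(nm,st[i],np.median(q,0).round(4),((q.max(0)+q.min(0))/2).round(4),np.ptp(q,0).round(3))
hsv=cv2.cvtColor(w["pixels"],cv2.COLOR_RGB2HSV)
k=(hsv[...,1]<40)&(hsv[...,2]>190)&(abs(P[...,2]-.184)<.012)&(abs(P[...,0]-.42)<.06)&(abs(P[...,1]-.39)<.06)
q=P[k];print("face",k.sum(),((q.max(0)+q.min(0))/2).round(4),np.ptp(q,0).round(3),q.mean(0).round(4))
save(w,"e.png",s=1.5)
E
```

```text
[ 0.601 -0.173  1.564  0.01   1.756  1.463] [0.4039 0.3698 0.4073] [-0.4  0.2 -0.3]
[[-0.01   0.758  0.652  0.404]
 [ 0.005  0.652 -0.758  0.37 ]
 [-1.    -0.004 -0.01   0.407]
 [ 0.     0.     0.     1.   ]]
grip_knob 0.82 [107.2, 260.4] 4707 [0.4458 0.4137 0.1852]
dial 0.93 [105.6, 259.9] 4553 [0.4447 0.4126 0.1852]
coupling_face 0.9 [196.6, 263.4] 2128 [0.3472 0.3221 0.1136]
shaft 0.81 [191.6, 260.5] 2561 [0.354  0.3286 0.1054]
knobtop [246  75  25  26 459] [0.4588 0.4243 0.2259] [0.4587 0.4243 0.2234] [0.022 0.023 0.01 ]
coltop [246  17  23  26 456] [0.497  0.4589 0.2047] [0.497  0.459  0.2041] [0.021 0.021 0.006]
face 1607 [0.4176 0.3866 0.186 ] [0.051 0.051 0.007] [0.4182 0.3869 0.1849]
```

View pics/e.png

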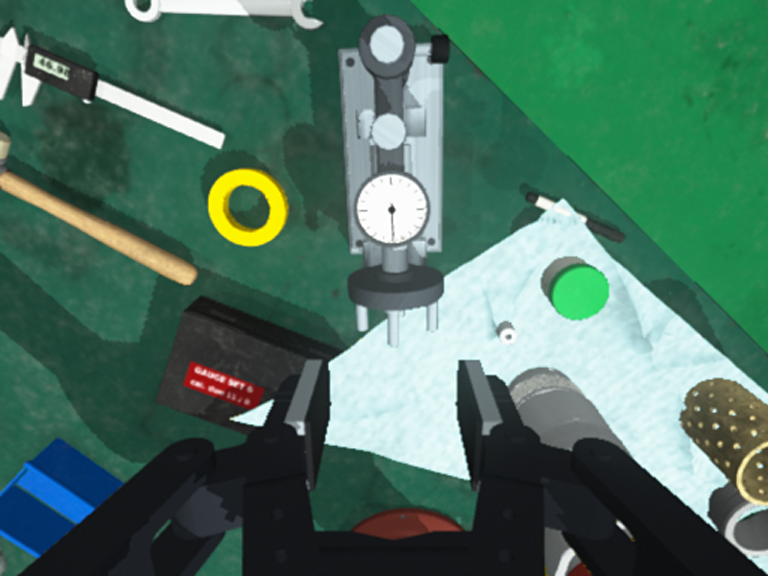

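```bash
python3 - <<'E'
from kin import *
o=ctrl.get_obs();a=np.radians(-47.7);T=np.eye(4);T[:3,:3]=np.c_[[0,0,-1],[-np.sin(a),np.cos(a),0],[np.cos(a),np.sin(a),0]]
r,p=rows(o["tool_pos"],T,[(.4588,.4243,.33),(.4588,.4243,.25)]);print(r,p)
E
```

```text
[[0.12, 0.099, -0.003, 0], [0.12, 0.099, -0.003, 0], [0.12, 0.099, -0.003, 0], [0.16, 0.0, 0.0, 0], [0.16, 0.0, 0.0, 0]] [0.45869949 0.42433659 0.24983677]
```

{"fn": "move_arm", "kwargs": {"increments": [[[0.09,0.074,-0.002,-0.018],[0.09,0.074,-0.002,0],[0.09,0.074,-0.003,0],[0.09,0.074,-0.003,0],[0.08,0,0,0],[0.08,0,0,0],[0.08,0,0,0],[0,0,0,0],[0,0,0,0]]]}}

```text
t: 7.77
tool_pos: [0.4578, 0.4265, 0.2679]
tool_rot: [0.658, 1.476, -0.637]
contact_force: [0.7, 0.2, 0.5]
opening: 0.0428
```

```bash
python3 - <<'E'
from kin import *
o=ctrl.get_obs();T=T_tool(o);print(o["q"].round(3),o["tool_pos"].round(4),o["contact_force"].round(1),np.degrees(np.arctan2(T[1,2],T[0,2])))
print("to knob in tool axes mm",(T[:3,:3].T@(np.array([.4588,.4243,.210])-o["tool_pos"])*1000).round(1))
w=img("wrist");s=img("scene")
cv2.imwrite("pics/f.png",np.hstack([cv2.resize(w["pixels"],(400,300)),cv2.resize(s["pixels"][90:240,200:400],(400,300),interpolation=cv2.INTER_CUBIC)])[:,:,::-1])
E
```

```text
[0.627 0.036 1.593 0.01  1.504 1.455] [0.4578 0.4265 0.2679] [0.7 0.2 0.5] -47.45247900163259
to knob in tool axes mm [57.9 -1.3  2.8]
```

View pics/f.png

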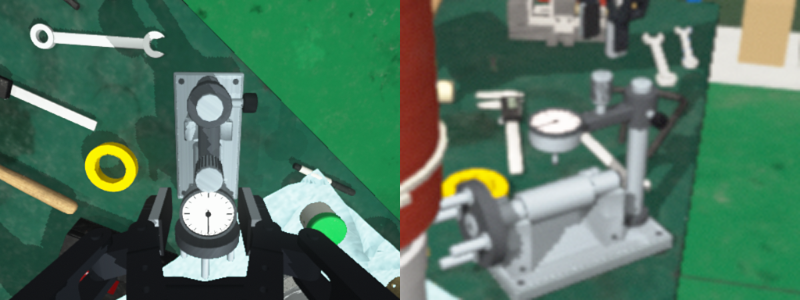

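```bash
python3 - <<'E'
from kin import *
w=img("wrist");P=pts(w);o=ctrl.get_obs();T=T_tool(o)
for lo,hi,nm in((.219,.235,"knobtop"),(.199,.216,"coltop")):
    m=(P[...,2]>lo)&(P[...,2]<hi)&(abs(P[...,0]-.48)<.04)&(abs(P[...,1]-.45)<.05)
    n_,l,st,c=cv2.connectedComponentsWithStats(m.astype(np.uint8))
    for i in range(1,n_):
        if st[i,4]>200: q=P[l==i];c=(q.max(0)+q.min(0))/2;print(nm,st[i],np.median(q,0).round(4),c.round(4),np.ptp(q,0).round(3),"tool mm",(T[:3,:3].T@(c-T[:3,3])*1000).round(1))
hsv=cv2.cvtColor(w["pixels"],cv2.COLOR_RGB2HSV)
k=(hsv[...,1]<40)&(hsv[...,2]>190)&(abs(P[...,2]-.184)<.012)&(abs(P[...,0]-.42)<.06)&(abs(P[...,1]-.39)<.06)
q=P[k];print("face",k.sum(),((q.max(0)+q.min(0))/2).round(4),np.ptp(q,0).round(3),np.median(q,0).round(4))
E
```

```text
knobtop [ 248  209   38   38 1076] [0.4601 0.4254 0.2258] [0.4587 0.4244 0.2233] [0.023 0.023 0.008] tool mm [46.9 -2.2  2.4]
coltop [250 121  36  36 950] [0.4977 0.4594 0.2045] [0.4972 0.459  0.2031] [0.021 0.021 0.008] tool mm [67.9 49.2  3.2]
coltop [249 199  35  21 300] [0.4669 0.432  0.2081] [0.4609 0.4268 0.2075] [0.019 0.018 0.017] tool mm [62.8  0.8  2.3]
face 2697 [0.418  0.3864 0.1856] [0.051 0.051 0.006] [0.4181 0.3868 0.1848]
```

{"fn": "move_arm", "kwargs": {"increments": [[[0,-0.004,0.01,0],[0.058,0,0,0],[0.058,0,0,0],[0.058,0,0,0],[0.058,0,0,0],[0,0,0,0],[0,0,0,0],[0,0,0,0]]]}}

```text
t: 8.58
tool_pos: [0.4583, 0.4246, 0.2087]
tool_rot: [0.657, 1.477, -0.638]
contact_force: [0.2, -0.1, 0.0]
opening: 0.0426
```

{"fn": "move_arm", "kwargs": {"increments": [[[0,0,0,0],[0,0,0,0],[0,0,0,0],[0,0,0,0],[0,0,0,0],[0,0,0,0],[0,0,0,0],[0,0,0,0]]], "gripper": 1, "squeeze": 30}}

```text
t: 9.25
tool_pos: [0.4595, 0.4242, 0.2102]
tool_rot: [0.658, 1.474, -0.637]
contact_force: [4.0, -4.0, 3.1]
opening: 0.0211
```

{"fn": "move_arm", "kwargs": {"increments": [[[0,0,0.005,0],[0.01,0,0,0],[0.01,0,0,0],[0.01,0,0,0],[0.01,0,0,0],[0.01,0,0,0],[0.01,0,0,0],[0.01,0,0,0],[0.01,0,0,0],[0,0,0,0],[0,0,0,0],[0,0,0,0]]]}}

```text
t: 10.25
tool_pos: [0.4595, 0.4241, 0.1883]
tool_rot: [0.658, 1.476, -0.637]
contact_force: [5.2, 2.1, 1.9]
opening: 0.0208
```

```bash
python3 - <<'E'
from kin import *
print(ctrl.get_obs()["tool_pos"])
w=img("wrist");s=img("scene");t=img("top")
P=pts(s);hsv=cv2.cvtColor(s["pixels"],cv2.COLOR_RGB2HSV)
k=(hsv[...,1]<40)&(hsv[...,2]>180)&(P[...,2]>.14)&(P[...,2]<.20)&(abs(P[...,0]-.42)<.05)&(abs(P[...,1]-.39)<.05)
print(k.sum(),np.median(P[k],0).round(4))
c=lambda a,sz:cv2.resize(a,sz,interpolation=cv2.INTER_CUBIC)
cv2.imwrite("pics/g.png",np.vstack([np.hstack([c(w["pixels"],(400,300)),c(t["pixels"],(400,300))]),c(s["pixels"][120:180,230:390],(800,300))])[:,:,::-1])
E
```

```text
[0.45951051 0.42411381 0.18825822]
314 [0.4194 0.3805 0.1628]
```

View pics/g.png

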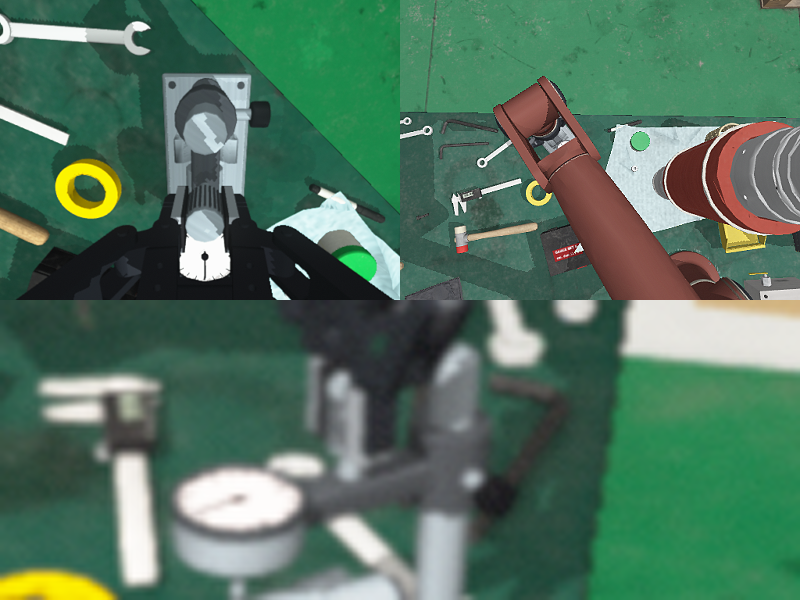

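```bash
cat > dial.py <<'E'
from kin import *
RA=np.radians(42.3);RY=np.array([np.cos(RA),np.sin(RA),0]);RX=np.array([np.sin(RA),-np.cos(RA),0])
def face(im):
    P=pts(im);hsv=cv2.cvtColor(im["pixels"],cv2.COLOR_RGB2HSV)
    k=(hsv[...,1]<40)&(hsv[...,2]>180)&(P[...,2]>.13)&(P[...,2]<.20)&(np.hypot(P[...,0]-.418,P[...,1]-.387)<.035)
    return P[k]
def needle(im,z=None,c=(.418,.3868),name=None):
    if z is None: z=np.median(face(im)[:,2])
    N=241;g=(np.arange(N)-120)/4e3   # 0.25 mm px
    X,Y=np.meshgrid(g,-g)            # rig x right, rig y up
    W=np.array([c[0],c[1],z])+X[...,None]*RX+Y[...,None]*RY
    C=(W-im["E"][:3,3])@im["E"][:3,:3];K=im["K"]
    u=K[0,0]*C[...,0]/-C[...,2]+K[0,2];v=-K[1,1]*C[...,1]/-C[...,2]+K[1,2]
    r=cv2.remap(im["pixels"],u.astype(np.float32),v.astype(np.float32),cv2.INTER_CUBIC)
    if name: cv2.imwrite("pics/"+name,r[:,:,::-1])
    gr=cv2.cvtColor(r,cv2.COLOR_RGB2GRAY).astype(np.float32)
    th=np.radians(np.arange(0,360,2));rr=np.arange(7,17,.5)
    px=120-4*np.outer(np.sin(th),rr);py=120+4*np.outer(np.cos(th),rr)
    p=cv2.remap(gr,px.astype(np.float32),py.astype(np.float32),1).mean(1)
    k=np.argmin(p);d=np.median(p)-p;i=(np.arange(-5,6)+k)%180;wt=np.clip(d[i],0,None)
    return z,(2*(k+(wt*np.arange(-5,6)).sum()/wt.sum()))%360,p[::9].round(0),r
E
python3 - <<'E'
from dial import *
w=img("wrist");print(needle(w,.1628)[:3])
E
```

```text
(0.1628, np.float64(358.95309477156695), array([ 72., 252., 252., 252., 252., 252., 236., 252., 252., 236., 230.,
       237., 252., 252., 239., 252., 252., 252., 252., 252.],
      dtype=float32))
```

{"fn": "move_arm", "kwargs": {"increments": [[[0.006,0,0,0],[0.006,0,0,0],[0.006,0,0,0],[0.006,0,0,0],[0,0,0,0],[0,0,0,0],[0,0,0,0]]]}}

```text
t: 11.03
tool_pos: [0.4595, 0.4241, 0.1827]
tool_rot: [0.658, 1.476, -0.637]
contact_force: [4.7, 3.4, 3.3]
opening: 0.0213
```

```bash
python3 - <<'E'
from dial import *
z=ctrl.get_obs()["tool_pos"][2];print(z)
w=img("wrist");s=img("scene");zf=.1848-(.2102-z)
a=needle(w,zf);b=needle(s,zf);print(a[:3],b[:3])
cv2.imwrite("pics/h.png",np.hstack([a[3],b[3]])[:,:,::-1])
E
```

```text
0.18271338849139754
(np.float64(0.15731338849139753), np.float64(8.79065285435784), array([250., 254., 252., 252., 252., 252., 236., 252., 252., 236., 230.,
       237., 252., 252., 239., 252., 252., 252., 252., 252.],
      dtype=float32)) (np.float64(0.15731338849139753), np.float64(15.998129002901829), array([242., 229., 243., 249., 251., 250., 248., 247., 246., 249., 252.,
       252., 252., 252., 252., 251., 252., 252., 252., 252.],
      dtype=float32))
```

View pics/h.png

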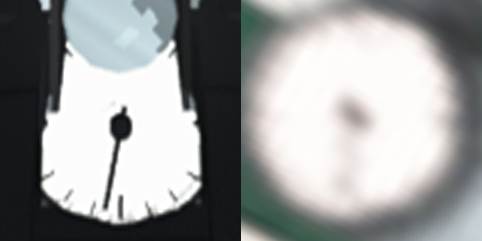

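{"fn": "move_arm", "kwargs": {"increments": [[[0.004,0,0,0],[0.004,0,0,0],[0.004,0,0,0],[0.004,0,0,0],[0.003,0,0,0],[0,0,0,0],[0,0,0,0],[0,0,0,0]]]}}

```text
t: 11.8
tool_pos: [0.4595, 0.4241, 0.1784]
tool_rot: [0.658, 1.476, -0.637]
contact_force: [4.4, 2.4, 5.5]
opening: 0.0211
```

```bash
python3 - <<'E'
from dial import *
z=ctrl.get_obs()["tool_pos"][2];zf=.1848-(.2102-z);print(z)
a=needle(img("wrist"),zf);b=needle(img("scene"),zf,c=(.418+.003,.3868-.0)) ;print(a[1:3],b[1:3])
E
```

```text
0.17844642532632748
(np.float64(159.62684967980942), array([252., 252., 252., 252., 252., 252., 236., 252., 253., 139., 230.,
       237., 252., 252., 239., 252., 252., 252., 252., 251.],
      dtype=float32)) (np.float64(141.89087619787762), array([252., 251., 251., 250., 247., 244., 240., 232., 225., 245., 251.,
       252., 252., 252., 253., 249., 252., 252., 253., 252.],
      dtype=float32))
```

{"fn": "move_arm", "kwargs": {"increments": [[[0.002,0,0,0],[0,0,0,0],[0,0,0,0],[0,0,0,0]]]}}

```text
t: 12.23
tool_pos: [0.4595, 0.4241, 0.178]
tool_rot: [0.658, 1.476, -0.637]
contact_force: [4.6, 2.2, 4.9]
opening: 0.0207
```

{"fn": "move_arm", "kwargs": {"increments": [[[0,0,0,0],[0,0,0,0],[0,0,0,0],[0,0,0,0],[0,0,0,0],[0,0,0,0]]], "gripper": 0.45}}

```text
t: 12.73
tool_pos: [0.4587, 0.4238, 0.177]
tool_rot: [0.656, 1.477, -0.639]
contact_force: [-0.2, -0.5, -0.8]
opening: 0.0469
```

{"fn": "move_arm", "kwargs": {"increments": [[[-0.06,0,0,0],[-0.08,0,0,0],[-0.1,0,0,0],[-0.12,0,0,0],[-0.12,-0.1,0,0],[-0.1,-0.12,0,0],[0,-0.12,0,0],[0,-0.1,0,0],[0,0,0,0],[0,0,0,0]]]}}

```text
t: 13.57
tool_pos: [0.3775, 0.3473, 0.322]
tool_rot: [0.658, 1.476, -0.637]
contact_force: [-0.3, 0.4, 0.8]
opening: 0.0473
```

```bash
python3 - <<'E'
from dial import *
o=ctrl.get_obs();T=T_tool(o);print(o["tool_pos"].round(4),np.degrees(np.arctan2(T[1,2],T[0,2])),o["contact_force"].round(1))
w=img("wrist");f=face(w);print(len(f),np.median(f,0).round(4),((f.max(0)+f.min(0))/2).round(4))
a=needle(w);print(a[:3])
w2=w["pixels"];P=pts(w);np.savez("w2.npz",P=P,p=w2)
# coupling: points z>.09 near the coupling end
Q=(P-np.array([.418,.387,0]));ry=Q@RY;rx=Q@RX;z=P[...,2]
m=(ry<-.105)&(ry>-.16)&(abs(rx)<.06)&(z>.05)&(z<.15)
n,l,st,c=cv2.connectedComponentsWithStats(m.astype(np.uint8))
for i in range(1,n):
    if st[i,4]>40:
        k=l==i;print(st[i],"ry",ry[k].min().round(4),ry[k].max().round(4),"rx",np.median(rx[k]).round(4),rx[k].min().round(4),rx[k].max().round(4),"z",np.percentile(z[k],[5,50,95]).round(4))
cv2.imwrite("pics/i.png",np.hstack([cv2.resize(w2,(560,420)),cv2.resize(a[3],(240,420))])[:,:,::-1])
E
```

```text
[0.3775 0.3473 0.322 ] -47.45096338486099 [-0.3  0.4  0.8]
2389 [0.418  0.3868 0.1526] [0.4177 0.3865 0.1539]
(np.float64(0.15263248992856449), np.float64(177.05675378517145), array([252., 252., 252., 252., 252., 252., 252., 252., 252., 253., 178.,
       252., 252., 252., 252., 252., 252., 252., 252., 252.],
      dtype=float32))
[228 204  10  22 182] ry -0.1422 -0.1131 rx -0.0357 -0.0421 -0.0306 z [0.0868 0.0895 0.0913]
[286 204  10  25 221] ry -0.1426 -0.1106 rx 0.0354 0.0298 0.0415 z [0.0917 0.0952 0.0972]
[253 210  16  31 321] ry -0.1425 -0.105 rx -0.0026 -0.0093 0.0084 z [0.0571 0.1283 0.1302]
```

View pics/i.png

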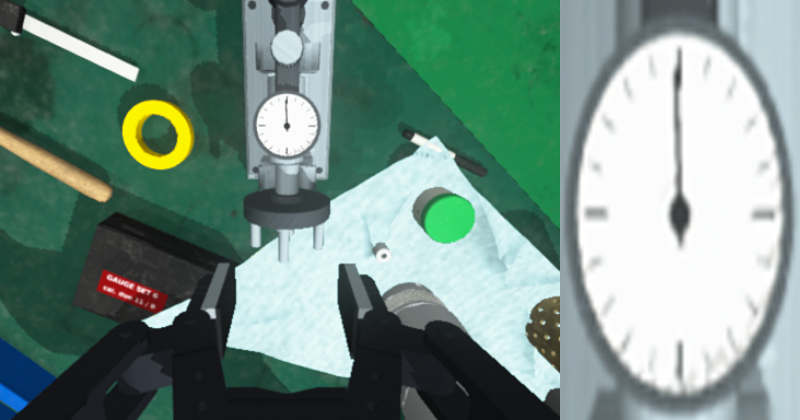

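{"fn": "move_arm", "kwargs": {"increments": [[[0.06,-0.07,-0.005,0],[0.1,-0.07,-0.005,0],[0.12,-0.07,-0.005,0],[0.12,-0.059,-0.005,0],[0.1,0,0,0],[0,0,0,0],[0,0,0,0],[0,0,0,0]]], "gripper": 0.7}}

```text
t: 14.28
tool_pos: [0.3265, 0.3084, 0.1977]
tool_rot: [0.658, 1.476, -0.636]
contact_force: [-0.3, -0.4, 0.5]
opening: 0.0258
```

```bash
cat >> dial.py <<'E'
def rig(p): q=np.array(p)-[.418,.387,0];return np.array([q@RX,q@RY,p[2]]).round(4)
E
python3 - <<'E'
from dial import *
o=ctrl.get_obs();print(rig(o["tool_pos"]),o["opening"],o["q"].round(2))
w=img("wrist");save(w,"j.png",s=1.2)
P=pts(w);Q=P-np.array([.418,.387,0]);ry=Q@RY;rx=Q@RX;z=P[...,2]
m=(ry<-.105)&(ry>-.16)&(abs(rx)<.06)&(z>.05)&(z<.137)
n,l,st,c=cv2.connectedComponentsWithStats(m.astype(np.uint8))
for i in range(1,n):
    if st[i,4]>40:
        k=l==i;print(st[i],"ry",ry[k].min().round(4),ry[k].max().round(4),"rx",np.median(rx[k]).round(4),rx[k].min().round(4),rx[k].max().round(4),"z",np.percentile(z[k],[5,50,95]).round(4))
E
```

```text
[-0.0035 -0.1206  0.1977] 0.025772260207617147 [ 0.58 -0.37  2.07  0.01  1.43  1.41]
[216 183  16  37 481] ry -0.1429 -0.1121 rx -0.0355 -0.0419 -0.0301 z [0.0865 0.0896 0.0912]
[304 183  18  40 553] ry -0.1427 -0.1104 rx 0.0349 0.0296 0.0418 z [0.0916 0.0953 0.0969]
[250 190  28  52 872] ry -0.1428 -0.105 rx -0.0027 -0.0124 0.0084 z [0.0579 0.1284 0.1301]
```

View pics/j.png

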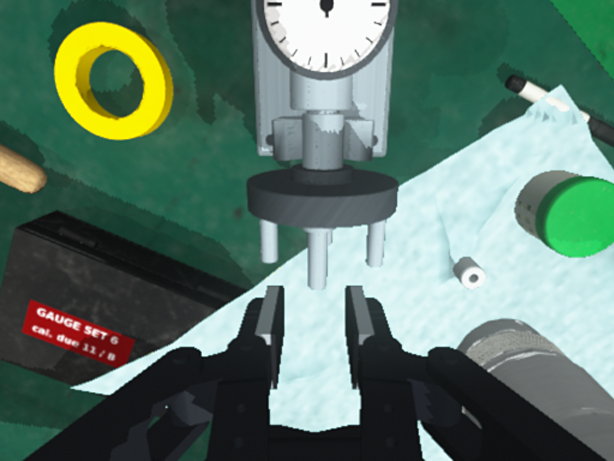

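{"fn": "move_arm", "kwargs": {"increments": [[[0.08,-0.014,0,0],[0.1,0,0,0],[0.08,0,0,0],[0.05,0,0,0],[0,0,0,0],[0,0,0,0],[0,0,0,0]]]}}

```text
t: 14.92
tool_pos: [0.3243, 0.3072, 0.1209]
tool_rot: [0.659, 1.474, -0.635]
contact_force: [0.6, 0.4, 0.3]
opening: 0.0251
```

{"fn": "move_arm", "kwargs": {"increments": [[[0,0,0.012,0],[0,0,0.012,0],[0,0,0.012,0],[0.004,0,0.012,0],[0.004,0,0.012,0],[0.004,0,0.012,0],[0.004,0,0.012,0],[0.004,0,0.012,0],[0.004,0,0.012,0],[0.004,0,0.012,0],[0,0,0,0],[0,0,0,0],[0,0,0,0]]]}}

```text
t: 16.0
tool_pos: [0.3431, 0.2838, 0.1109]
tool_rot: [0.657, 1.476, -0.638]
contact_force: [-0.5, 0.2, -0.2]
opening: 0.0255
```

```bash
python3 - <<'E'
from dial import *
o=ctrl.get_obs();print(rig(o["tool_pos"]),o["opening"],o["contact_force"].round(1))
s=img("scene");print([needle(s,.1526,c=(.418+dx,.3868))[1] for dx in(0,.003)])
w=img("wrist");P=pts(w);Q=P-np.array([.418,.387,0]);ry=Q@RY;rx=Q@RX;z=P[...,2]
save(w,"k.png",s=1)
E
```

```text
[ 0.0259 -0.1249  0.1109] 0.025531529044517814 [-0.5  0.2 -0.2]
[np.float64(43.996052117597124), np.float64(81.933694400526)]
```

{"fn": "move_arm", "kwargs": {"increments": [[[-0.02,0,-0.02,0],[-0.1,0,0,0],[-0.13,0,0,0],[-0.13,0.06,0,0],[-0.13,0.1,0,0],[-0.1,0.06,0,0],[0,0,0,0],[0,0,0,0],[0,0,0,0]]]}}

```text
t: 16.85
tool_pos: [0.3793, 0.3229, 0.2634]
tool_rot: [0.656, 1.477, -0.638]
contact_force: [1.3, 0.7, 0.6]
opening: 0.0258
```

```bash
cat >> dial.py <<'E'
def look(name=None):
    o=ctrl.get_obs();w=img("wrist");P=pts(w);f=face(w);c=(f.max(0)+f.min(0))/2
    a=needle(w,c=c[:2]);print("t",o["t"].round(2),"rig",rig(o["tool_pos"]),"face",len(f),c.round(4),"NEEDLE",a[1].round(1),(a[1]/36).round(2),"mm")
    Q=P-np.array([.418,.387,0]);ry=Q@RY;rx=Q@RX;z=P[...,2]
    m=(ry<-.108)&(ry>-.145)&(abs(rx)<.06)&(z>.085)&(z<.137)
    n,l,st,_=cv2.connectedComponentsWithStats(m.astype(np.uint8));an=[]
    for i in range(1,n):
        if st[i,4]>40:
            k=l==i;x=(np.percentile(rx[k],2)+np.percentile(rx[k],98))/2;zt=np.percentile(z[k],90)-.006
            an.append(np.degrees(np.arctan2(x,zt-.088)));print("pin x",x.round(4),"zc",zt.round(4),"ang",an[-1].round(1))
    return w,a
E
python3 - <<'E'
from dial import *
w,a=look()
E
```

```text
Traceback (most recent call last):
  File "dial.py", line 25, in look
    a=needle(w,c=c[:2]);print("t",o["t"].round(2),"rig",rig(o["tool_pos"]),"face",len(f),c.round(4),"NEEDLE",a[1].round(1),(a[1]/36).round(2),"mm")
                                  ^^^^^^^^^^^^
AttributeError: 'float' object has no attribute 'round'
```

```bash
sed -i 's/o\["t"\].round(2)/round(float(o["t"]),2)/' dial.py; python3 - <<'E'
from dial import *
w,a=look()
b=cv2.resize(w["pixels"],(400,300))
cv2.imwrite("pics/l.png",np.hstack([b,cv2.resize(a[3],(300,300))])[:,:,::-1])
E
```

```text
t 16.9 rig [ 0.0214 -0.0723  0.2625] face 3861 [0.4176 0.3863 0.1532] NEEDLE 214.0 5.94 mm
pin x -0.0304 zc 0.1069 ang -58.1
pin x 0.0192 zc 0.1182 ang 32.5
```

View pics/l.png

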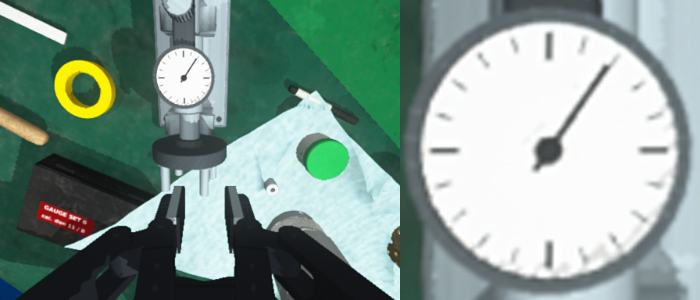

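{"fn": "move_arm", "kwargs": {"increments": [[[0.04,-0.07,0,0],[0.1,-0.07,0,0],[0.12,-0.071,0,0],[0.12,0,0,0],[0.12,0,0,0],[0.08,0,0,0],[0.038,0,0,0],[0,0,0,0],[0,0,0,0]]]}}

```text
t: 17.7
tool_pos: [0.3409, 0.2892, 0.109]
tool_rot: [0.657, 1.477, -0.638]
contact_force: [-0.2, -0.9, 0.0]
opening: 0.0256
```

{"fn": "move_arm", "kwargs": {"increments": [[[0,0,0.009,0],[0.002,0,0.009,0],[0.003,0,0.009,0],[0.003,0,0.009,0],[0.004,0,0.008,0],[0.004,0,0.008,0],[0,0,0,0],[0,0,0,0],[0,0,0,0]]]}}

```text
t: 18.45
tool_pos: [0.35, 0.2794, 0.1048]
tool_rot: [0.656, 1.476, -0.638]
contact_force: [-0.7, -0.0, 0.4]
opening: 0.0257
```

{"fn": "move_arm", "kwargs": {"increments": [[[-0.02,0,-0.02,0],[-0.1,0,0,0],[-0.13,0,0,0],[-0.13,0.06,-0.03,0],[-0.13,0.1,-0.03,0],[-0.1,0.06,-0.02,0],[0,0,0,0],[0,0,0,0],[0,0,0,0]]]}}

```text
t: 19.2
tool_pos: [0.3728, 0.3332, 0.2574]
tool_rot: [0.656, 1.477, -0.639]
contact_force: [0.4, 0.1, -0.5]
opening: 0.0259
```

```bash
python3 - <<'E'
from dial import *
w,a=look()
E
```

```text
t 19.2 rig [ 0.0094 -0.0696  0.2574] face 3990 [0.4175 0.3864 0.1533] NEEDLE 234.2 6.51 mm
pin x 0.0264 zc 0.1119 ang 47.8
pin x -0.0241 zc 0.1146 ang -42.2
```

{"fn": "move_arm", "kwargs": {"increments": [[[0.03,-0.074,-0.044,0],[0.09,-0.074,-0.045,0],[0.12,-0.074,-0.045,0],[0.12,0,0,0],[0.12,0,0,0],[0.08,0,0,0],[0.03,0,0,0],[0,0,0,0],[0,0,0,0]]]}}

```text
t: 20.0
tool_pos: [0.3099, 0.3222, 0.1104]
tool_rot: [0.657, 1.477, -0.639]
contact_force: [1.1, -0.9, 1.1]
opening: 0.026
```

{"fn": "move_arm", "kwargs": {"increments": [[[0,0,0.0126,0],[0,0,0.0126,0],[-0.005,0,0.0126,0],[-0.005,0,0.0126,0],[-0.005,0,0.0126,0],[-0.005,0,0.0126,0],[-0.005,0,0.0126,0],[-0.005,0,0.0126,0],[0,0,0.0126,0],[0,0,0.0126,0],[0,0,0.0126,0],[0.005,0,0.0126,0],[0.005,0,0.0126,0],[0.006,0,0.0126,0],[0.006,0,0.0126,0],[0.006,0,0.0126,0],[0.006,0,0.0126,0],[0.006,0,0.0126,0],[0,0,0,0],[0,0,0,0]]]}}

```text
t: 21.67
tool_pos: [0.3486, 0.2802, 0.1072]
tool_rot: [0.656, 1.476, -0.639]
contact_force: [-0.4, 0.4, -0.2]
opening: 0.0256
```

{"fn": "move_arm", "kwargs": {"increments": [[[-0.02,0,-0.02,0],[-0.1,0,0,0],[-0.13,0,0,0],[-0.13,0.06,-0.03,0],[-0.13,0.1,-0.03,0],[-0.1,0.06,-0.02,0],[0,0,0,0],[0,0,0,0],[0,0,0,0]]]}}

```text
t: 22.42
tool_pos: [0.3714, 0.3342, 0.2601]
tool_rot: [0.656, 1.477, -0.638]
contact_force: [0.0, -0.4, -0.1]
opening: 0.0253
```

```bash
python3 - <<'E'
from dial import *
w,a=look()
E
```

```text
t 22.42 rig [ 0.0077 -0.07    0.2601] face 3907 [0.4174 0.3864 0.1532] NEEDLE 302.9 8.41 mm
pin x -0.0258 zc 0.113 ang -45.9
pin x 0.0249 zc 0.1134 ang 44.5
```

{"fn": "move_arm", "kwargs": {"increments": [[[0.03,-0.074,-0.044,0],[0.09,-0.074,-0.045,0],[0.12,-0.073,-0.045,0],[0.12,0,0,0],[0.12,0,0,0],[0.08,0,0,0],[0.04,0,0,0],[0,0,0,0],[0,0,0,0]]]}}

```text
t: 23.22
tool_pos: [0.3084, 0.3232, 0.1101]
tool_rot: [0.656, 1.477, -0.639]
contact_force: [0.5, 1.0, 1.1]
opening: 0.0261
```

{"fn": "move_arm", "kwargs": {"increments": [[[0,0,0.0102,0],[0,0,0.0102,0],[0,0,0.0102,0],[-0.005,0,0.0102,0],[-0.005,0,0.0102,0],[-0.005,0,0.0102,0],[-0.005,0,0.0102,0],[-0.005,0,0.0102,0],[0,0,0,0],[0,0,0,0]]]}}

```text
t: 24.05
tool_pos: [0.3231, 0.3085, 0.1173]
tool_rot: [0.658, 1.475, -0.637]
contact_force: [-0.4, -0.9, -0.1]
opening: 0.0252
```

{"fn": "move_arm", "kwargs": {"increments": [[[-0.02,0,-0.02,0],[-0.1,0,0,0],[-0.13,0,0,0],[-0.13,0.06,0.03,0],[-0.13,0.1,0.03,0],[-0.1,0.06,0.02,0],[0,0,0,0],[0,0,0,0],[0,0,0,0]]]}}

```text
t: 24.8
tool_pos: [0.3724, 0.3325, 0.2685]
tool_rot: [0.656, 1.478, -0.639]
contact_force: [0.1, -1.0, -1.1]
opening: 0.0257
```

```bash
python3 - <<'E'
from dial import *
w,a=look()
E
```

```text
t 24.8 rig [ 0.0096 -0.0705  0.2685] face 3642 [0.4176 0.3864 0.1535] NEEDLE 295.8 8.22 mm
pin x 0.0335 zc 0.0999 ang 70.4
pin x -0.0121 zc 0.1218 ang -19.7
```

```bash
python3 - <<'E'
import numpy as np
from scipy.optimize import least_squares
t=np.radians([-4.7,32.2,47.8,134.2,160.3]);d=np.array([178.5,214,234.2,302.9,295.8])
for nm,f,x in(("A=72",lambda p:p[0]+72*np.cos(t-p[1])-d,[231,2.35]),("free",lambda p:p[0]+p[2]*np.cos(t-p[1])-d,[231,2.35,72])):
    r=least_squares(f,x);print(nm,r.x,np.degrees(r.x[1]),r.fun.round(1))
E
```

```text
A=72 [231.11647713   2.35570921] 134.97219541258426 [-2.3  1.2  0.5  0.2  0.4]
free [232.48378446   2.38583476  69.76381552] 136.6982623017862 [-0.5  1.  -0.4 -0.7  0.6]
```

{"fn": "move_arm", "kwargs": {"increments": [[[0.03,-0.073,-0.029,0],[0.09,-0.073,-0.029,0],[0.12,-0.072,-0.029,0],[0.12,0,0,0],[0.12,0,0,0],[0.08,0,0,0],[0.042,0,0,0],[0,0,0,0],[0,0,0,0]]]}}

```text
t: 25.6
tool_pos: [0.3177, 0.3135, 0.1182]
tool_rot: [0.656, 1.477, -0.639]
contact_force: [0.8, -0.6, 0.6]
opening: 0.0257
```

{"fn": "move_arm", "kwargs": {"increments": [[[0,0,-0.01,0],[0,0,-0.01,0],[0,0,-0.01,0],[0.005,0,-0.01,0],[0.005,0,-0.01,0],[0.005,0,-0.01,0],[0.005,0,-0.01,0],[0.005,0,-0.009,0],[0,0,0,0],[0,0,0,0]]]}}

```text
t: 26.43
tool_pos: [0.3044, 0.3285, 0.1122]
tool_rot: [0.657, 1.478, -0.638]
contact_force: [0.7, 0.4, 0.0]
opening: 0.0255
```

{"fn": "move_arm", "kwargs": {"increments": [[[-0.02,0,0.02,0],[-0.1,0,0,0],[-0.13,0,0,0],[-0.13,0.06,0.05,0],[-0.13,0.1,0.05,0],[-0.1,0.06,0.02,0],[0,0,0,0],[0,0,0,0],[0,0,0,0]]]}}

```text
t: 27.18
tool_pos: [0.3676, 0.3372, 0.2634]
tool_rot: [0.656, 1.478, -0.639]
contact_force: [0.0, 0.1, 0.7]
opening: 0.0256
```

```bash
python3 - <<'E'
from dial import *
w,a=look()
b=cv2.resize(w["pixels"],(500,375))
cv2.imwrite("pics/m.png",np.hstack([b,cv2.resize(a[3],(300,375))])[:,:,::-1])
E
```

```text
t 27.18 rig [ 0.0029 -0.0707  0.2634] face 3815 [0.4175 0.385  0.1532] NEEDLE 302.7 8.41 mm
pin x -0.0268 zc 0.1118 ang -48.4
pin x 0.0238 zc 0.1145 ang 42.0
```

View pics/m.png

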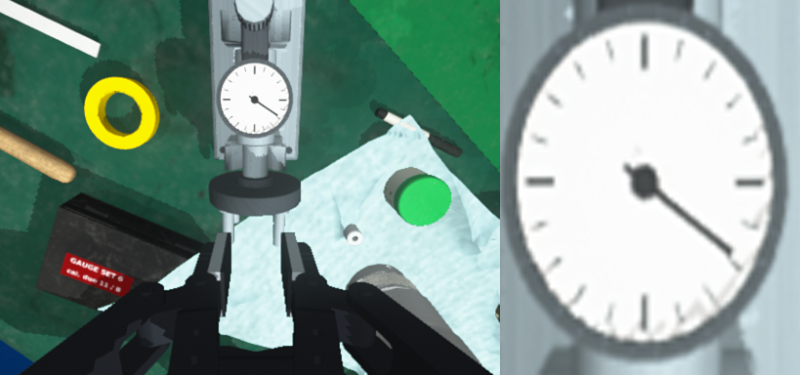

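{"fn": "move_arm", "kwargs": {"increments": [[[0.03,-0.073,-0.04,0],[0.09,-0.072,-0.04,0],[0.12,-0.072,-0.039,0],[0.12,0,0,0],[0.12,0,0,0],[0.08,0,0,0],[0.046,0,0,0],[0,0,0,0],[0,0,0,0],[0,0,0,0]]]}}

```text
t: 28.07
tool_pos: [0.309, 0.3254, 0.114]
tool_rot: [0.658, 1.476, -0.636]
contact_force: [0.2, 0.1, 0.3]
opening: 0.0252
```

```bash
python3 - <<'E'
from dial import *
o=ctrl.get_obs();print(rig(o["tool_pos"]),o["opening"])
E
```

```text
[-0.0278 -0.1221  0.114 ] 0.025239647212057643
```

{"fn": "move_arm", "kwargs": {"increments": [[[0,0,0.009,0],[0,0,0.009,0],[0,0,0.008,0],[-0.002,0,0.006,0],[-0.002,0,0.005,0],[0,0,0,0],[0,0,0,0],[0,0,0,0]]]}}

```text
t: 28.73
tool_pos: [0.3146, 0.3186, 0.1141]
tool_rot: [0.658, 1.477, -0.637]
contact_force: [-3.0, 3.2, 2.4]
opening: 0.026
```

{"fn": "move_arm", "kwargs": {"increments": [[[-0.02,0,-0.015,0],[-0.1,0,0,0],[-0.13,0,0,0],[-0.13,0.06,0.05,0],[-0.13,0.1,0.05,0],[-0.1,0.06,0.02,0],[0,0,0,0],[0,0,0,0],[0,0,0,0]]]}}

```text
t: 29.48
tool_pos: [0.3714, 0.3333, 0.2643]
tool_rot: [0.655, 1.477, -0.639]
contact_force: [-0.7, -0.0, -0.5]
opening: 0.0252
```

```bash
python3 - <<'E'
from dial import *
w,a=look()
P=pts(w);Q=P-np.array([.418,.387,0]);ry=Q@RY;rx=Q@RX
for lo,hi in((-.082,-.06),(-.05,-.04)):
    m=(ry>lo)&(ry<hi)&(abs(rx)<.004)&(P[...,2]>.09)&(P[...,2]<.115);print("shaft/journal top z",lo,m.sum(),np.median(P[m][:,2]).round(4) if m.any() else None)
import numpy as np
from scipy.optimize import least_squares
t=np.radians([-4.7,32.2,47.8,134.2,160.3,131.8]);d=np.array([178.5,214,234.2,302.9,295.8,302.7])
r=least_squares(lambda p:p[0]+72*np.cos(t-p[1])-d,[231,2.35]);print(r.x,np.degrees(r.x[1]),r.fun.round(1))
for c,th in(("grease_pot",0),("dowel_pin",0),("marker",0)):
    for n in("scene",):
        im=img(n) if th==0 else im; q=ctrl.trace(n,c)[:1]
        for x in q: print(c,np.median(pts(im)[x["region"]&(im["depth"]>0)],0).round(3))
E
```

```text
t 29.48 rig [ 0.0084 -0.0706  0.2643] face 3786 [0.4175 0.3864 0.1536] NEEDLE 302.7 8.41 mm
pin x -0.0264 zc 0.1122 ang -47.5
pin x 0.0243 zc 0.114 ang 43.0
shaft/journal top z -0.082 210 0.1003
shaft/journal top z -0.05 76 0.1068
[231.04324346   2.35489084] 134.92530639565163 [-2.3  1.2  0.5  0.1  0.3  0.2]
grease_pot [0.467 0.142 0.052]
dowel_pin [0.376 0.169 0.031]
marker [0.53  0.174 0.011]
```

```bash
python3 -c "
from station import ctrl
print(ctrl.finish_job())"
```

```text
the job is handed in; nothing more can be done
None
```

I lowered the indicator by its knob until the needle stood at about 178° (roughly 4.95 mm, half-way). I then turned the shaft by its pins and left the high spot under the plunger. The job was handed in at about 29.5 s; no verdict is reported.

- **Dial:** I fitted a sine to six readings taken at different shaft angles. It puts the peak at about 135°, and the shaft was left at about 133°. The final reading is 8.41 mm, the highest seen apart from read noise, and the plunger was never driven to the end of its travel.
- **Past the peak:** I turned the shaft about 25° past the high spot to confirm it. The reading dropped to 8.22 mm there, and I then turned the shaft back.
- **Fit:** The fit is good to about 2° of needle. The first reading is the worst match, and leaving the sine's height free moves the peak to about 137°, so the angle is known to roughly 2°.
- **Shaft:** The near-end journal top measured 100.3 mm against about 101 mm expected, so it is lying down in the near V-block. I did not measure the far journal separately.
- **Surroundings:** The grease pot and dowel pin measured within 2 mm of where they started. The marker came out about 9 mm off in one direction, which I put down to rough detection because the arm never went near it. The gripper was clear of the stand at hand-in.
- **Possible failed check:** While I was lifting the arm at the start, the elbow joint read 0.055 rad, just under its stated 0.06 limit. I moved it off on the next move, but it may count against the run.

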